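# Find the full softener cartridge by its weight and lock it in the water filter

### The arm

A 6-joint arm with a two-finger parallel gripper is mounted at the origin on the work surface; the furniture and walls round the work are solid. World frame = base frame: x ahead of the robot, y to its left, z up, the work surface at z = 0. Lengths are in m, angles in rad, forces in N, time in s.
With the tool pointing down it reaches from about 0.35 to 0.85 m from the base axis. Payload 8.1 kg.
Tool frame: the origin (TCP) lies at the centre of the arm's flange, where the gripper is bolted on; the fingertips stand 186 mm ahead of it and the grasp point (between the pads) lies 167 mm ahead of it; z points along the fingers, y is the line along which they close (so a half turn about z gives the same grasp; the last joint's range is limited). The gripper opens to 93 mm and grips with 3 to 60 N. Pads are 15 mm wide; open, the fingers measure 128 mm over their backs; the gripper's body (75 mm by 188 mm) begins 65 mm behind the grasp point.
Start: joints at [-1.234, 0.13, 1.488, -0, 1.523, -0.085], TCP at [0.246, -0.547, 0.405] pointing down, gripper open.
Joint ranges: [-2.96, 2.96], [-0.89, 2.26], [0.02, 2.5], [-1.34, 4.48], [0, 2.73], [-2.66, 2.66]. Speed limits (rad/s): [2.39, 2.39, 2.79, 3.14, 3.14, 3.14].

### API

Orientations are given as a rotation vector (axis times angle).
In Python, from plant import robot gives the robot as it stands.
- The arm moves only by the tool apply_moves, never from a script. Its argument "series" is a list of rows, each a list of 2 entries, a list of its own where there are three numbers: the shift along the tool's x, y, z in mm, then the turn, a rotation vector about the tool's x, y, z in rad. A call has 1 to 12 rows; each row shifts and turns the commanded pose from where the row before left it, along the tool's axes as they then stand; what a row does not reach is not made up. A row lasts 1/12 s, in which the tool goes at most 41.7 mm and 7.16 degrees, less where a joint would pass 70% of its speed; a pose out of reach is approached as far as the arm can. A call is refused whole if a number of a shift passes 41.7 or a number of a turn 0.125, either way. A call with a gripper value outside its range is refused whole. "claw" is the opening, from 0 (shut) to 1 (fully open), set as the call begins (left out, the last holds). The fingers move at their own pace and stop on an object; "newtons" is the grip in N (left out, the last holds). Time passes only in rows, so rows that do not move let the fingers close. It gives the time, the measured TCP pose, the force, the opening and the grip force at its end, in the units of the state.
- robot.read_state(): the state, without advancing time (a new reading comes with each control period).
- robot.read_camera(name): name is "scene" or "top"; returns (picture, depth): 384x512x3 uint8, blue, green, red; 384x512 float32, m along the optical axis (not along the pixel's ray), 0 where there is no reading.
- robot.calibration(name): a dict with "fx", "fy", "cx", "cy" (pixels), "extrinsics" (4x4, takes a point from world to camera coordinates). Camera axes: x right, y down, z forward; pixel columns grow to the right and rows downward; lengths in m; the calibration is good to about 2 mm. A picture is of the moment at which its call begins. calibration takes no time and is no camera call.
- robot.close_job(): hands the job in; it is judged then, once.
The state is a dict: "t": time; "q": joint angles; "dq": joint speeds; "joint_torque": joint torques, N m; "tool_pos": TCP position; "orientation": TCP orientation; "force": force on the tool from outside, world axes, zero at the start; "wrist_torque": the same for the moment, N m; "opening": finger opening in m; "gripper_force": force on a finger pad.
Only numpy, scipy, OpenCV 4.12 (cv2) and the standard library are available. Lean on these libraries where they do the work, as an engineer would, in place of code of your own. Each camera call takes 0.05 s, during which the arm holds its last target. There are 200 camera calls.

### The job

The three cartridges in the wooden rack look alike, but one is full and the other two are spent and much lighter: lift them to feel which is which. Stand the two spent ones upright in separate cells of the cardboard return carton, and put the full one into the socket of the water filter unit: push it gently down against its spring valve and turn it clockwise until it locks, then let go. Be gentle, keep the cartridges upright and leave the other things where they are.

Things in the scene. Friction and masses are not known exactly. Their poses are not given: they have to be found in the camera images.
- cartridge_1: one of three sealed cartridges, alike outside: white upright cylinder, 50 mm diameter, blue band, blue grip fin on top, grey neck below. Origin: centre of the neck's flat tip (lowest point), z up. Above the origin: neck, 26 mm diameter (tip chamfered to 20), 0 to 28 mm; flat shoulder at 28; top of the body at 98; fin 98 to 128 mm, 14 mm thick along y, 44 mm long along x.
- cartridge_2: another cartridge, sizes and origin as cartridge_1. Each neck has two lugs along the cartridge's +x and -x, under the fin: 38 mm over both, 7 mm wide, 10 to 15.5 mm above the origin. Half a turn about z changes nothing.
- cartridge_3: another cartridge, sizes and origin as cartridge_1. The full one weighs 0.58 to 0.68 kg, a spent one 0.20 kg; exactly one of the three is full, which one changes with every start and cannot be seen. The solid block inside lies loose and can shift by some mm. A cartridge is harmed by a drop of over 15 mm or by pressing it on the rack or carton with over 100 N.
- rack: wooden rack, 74 x 210 x 34 mm, origin at the centre of its underside, fixed while you work. Three round wells of 42 mm diameter go right through it at y = -70, 0 and +70 mm of its frame. A cartridge stands in each, the shoulder on the rack's top, the neck and lugs in the well, so it must rise 28 mm to be clear.
- carton: open cardboard return carton, 130 x 130 mm, 65 mm high, walls and floor 4 mm, origin at the centre of its underside, fixed while you work. A cross of dividers (up to 56 mm above the worktop) makes four cells of 59 x 59 mm. Two narrow flaps hang outside its x sides, 15 mm out.
- carton_cell0 (a point): centre of the floor of a carton cell (+x +y), on the cell's floor, 4 mm above the worktop
- carton_cell1 (a point): centre of the floor of a carton cell (+x -y), on the cell's floor, 4 mm above the worktop
- carton_cell2 (a point): centre of the floor of a carton cell (-x +y), on the cell's floor, 4 mm above the worktop
- carton_cell3 (a point): centre of the floor of a carton cell (-x -y), on the cell's floor, 4 mm above the worktop
- filter_unit: white countertop water filter unit, base 150 x 110 x 36 mm, origin at the centre of its underside, fixed while you work. Above its centre stands a round collar of 72 mm diameter, its flat grey top 70 mm above the worktop, with the socket in it. A chrome swan-neck spout rises at the front (-x): pipe 60 mm from the socket's axis, up to 151 mm high, outlet 114 mm from the axis.
- socket (a point): centre of the socket's mouth, on the collar's top, 70 mm above the worktop, axes as the unit's. Bayonet: 28 mm bore in a 6 mm flange, two slots across from each other for the lugs (42 mm over both, about 11 mm wide). The shoulder stops on the collar at a tip depth of 28 mm; lugs can turn only at 24 mm or deeper. Locked, the tip is 21.5 mm deep. More than 60 N from a cartridge harms it.
- entry_mark (a point): blue mark on the collar, 29 mm from the socket's axis, at one of the entry slots: +60 degrees from the unit's +x (anticlockwise from above). A cartridge goes in with its fin (its x axis) along the line of the two blue marks.
- lock_mark (a point): green mark on the collar, 29 mm from the axis, in the unit's +x direction. Pressed down, the cartridge turns 60 degrees clockwise (from above) until its fin lies along the green marks; a hard stop comes 5 degrees later, the other way is blocked. Let go there: the spring lifts it 4.5 mm into the locking pockets.
- valve (a joint): spring valve in the socket, m, 0 = up, grows as it is pushed down. Its top is 14.5 mm below the mouth when up. It pushes back with 4.4 N at first and 0.8 N more per mm: 12 N at 24 mm tip depth, 15.2 N when a cartridge's shoulder is on the collar, 10 N when locked.
- tumbler: clear drinking glass, 80 mm diameter, 91 mm high, origin at its base, stands under the spout; leave it alone
- mug_b: white mug with a small flower print, 87 x 121 x 96 mm, origin at its base, at the right rear; leave it alone. Behind it a wall cabinet hangs over the worktop, from 0.43 m up, door fronts at x = 0.61 m, handles out to x = 0.57 m: keep wrist and arm clear of it.

How it is judged:
By the outcome, as a careful person would: the job done as asked, in the order asked, and still so for the second after the job is handed in, with the robot touching nothing.
It also fails if it takes over 72 s, if anything falls off the work surface, if the arm or the gripper's body presses on something with over 40 N, if the wrist force passes 120 N, or if a joint passes its speed limit or range.

## Working session

There is one attempt and no reset: what is moved stays moved. The work goes in short steps, Python scripts to look and compute and a tool call to move; the robot and the scene stay as the last step left them, time stands still between calls to the robot, and variables do not carry over. Pictures are saved under pics/ and viewed, at most 10 in all, crops included, and the job is handed in when it is done.

Besides the shell and the picture viewer there is one more tool, called as name([rows], argument=value, ...), one row to a line, values as JSON. apply_moves: Moves the arm, as the interface text tells. Its arguments: {"type":"object","properties":{"series":{"type":"array"},"claw":{"type":"number"},"newtons":{"type":"number"}},"required":["series"]}

```bash
mkdir -p pics; python3 - <<'E'
from plant import robot
import cv2,numpy as np
for n in("scene","top"):
    p,d=robot.read_camera(n); cv2.imwrite(f"pics/{n}0.png",p); np.save(f"pics/{n}0.npy",d)
    c=robot.calibration(n); print(n,c)
s=robot.read_state(); print(s)
E
```

```text
scene {'fx': 493.23050216468937, 'fy': 493.23050216468937, 'cx': 257.21823448547144, 'cy': 192.5663493338177, 'extrinsics': array([[-0.86576496, -0.50044797, -0.00169127,  0.40154597],
       [-0.31413028,  0.54606367, -0.77661872,  0.24169474],
       [ 0.3895808 , -0.671838  , -0.62996865,  1.5308201 ],
       [ 0.        ,  0.        ,  0.        ,  1.        ]])}
top {'fx': 494.96223774911186, 'fy': 494.96223774911186, 'cx': 258.8386097666315, 'cy': 190.73461897346093, 'extrinsics': array([[ 0.44689714, -0.89452963,  0.00998457, -0.25496361],
       [-0.69419067, -0.35380661, -0.62683347,  0.36120239],
       [ 0.56425372,  0.27319889, -0.77908928,  1.779002  ],
       [ 0.        ,  0.        ,  0.        ,  1.        ]])}
{'t': 0.1, 'q': array([-1.23444455e+00,  1.31102032e-01,  1.48914603e+00, -3.45125640e-06,
        1.52299117e+00, -8.54063853e-02]), 'dq': array([ 3.76483615e-04, -2.25970800e-03, -2.99519778e-03,  1.07854085e-03,
       -6.41797306e-05, -8.71561369e-04]), 'joint_torque': array([ 1.37181807e-03, -5.61336529e+01, -4.93098021e+01,  7.70298997e-02,
        2.89858924e-02, -4.62826108e-05]), 'tool_pos': array([ 0.24557042, -0.54722923,  0.40379567]), 'orientation': array([-3.07040075e+00, -6.57255276e-01,  3.28877477e-04]), 'force': array([0.03940847, 0.17231108, 1.23729917]), 'wrist_torque': array([-0.03466601,  0.03674744, -0.00475067]), 'gripper_force': 0.0, 'opening': 0.09327221249919249}
```

View pics/scene0.png

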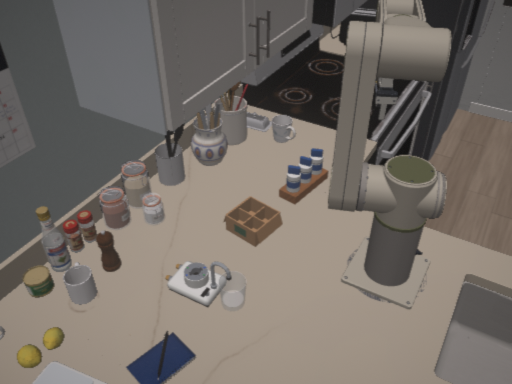

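View pics/top0.png

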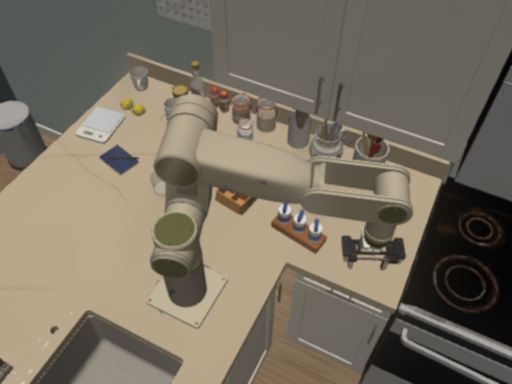

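```bash
python3 - <<'E'
import cv2
s=cv2.imread("pics/scene0.png");t=cv2.imread("pics/top0.png")
def crop(im,x0,x1,y0,y1,k,n):
    c=cv2.resize(im[y0:y1,x0:x1],None,fx=k,fy=k,interpolation=cv2.INTER_CUBIC)
    for x in range(x0,x1,10): cv2.line(c,((x-x0)*k,0),((x-x0)*k,6),(0,0,255),1);cv2.putText(c,str(x),((x-x0)*k,16),0,.35,(0,0,255))
    for y in range(y0,y1,10): cv2.line(c,(0,(y-y0)*k),(6,(y-y0)*k),(0,0,255),1);cv2.putText(c,str(y),(8,(y-y0)*k+4),0,.35,(0,0,255))
    cv2.imwrite(n,c)
crop(s,220,340,140,245,5,"pics/a.png")
crop(s,160,255,245,315,8,"pics/b.png")
E
```

```text
(no output)
```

View pics/a.png

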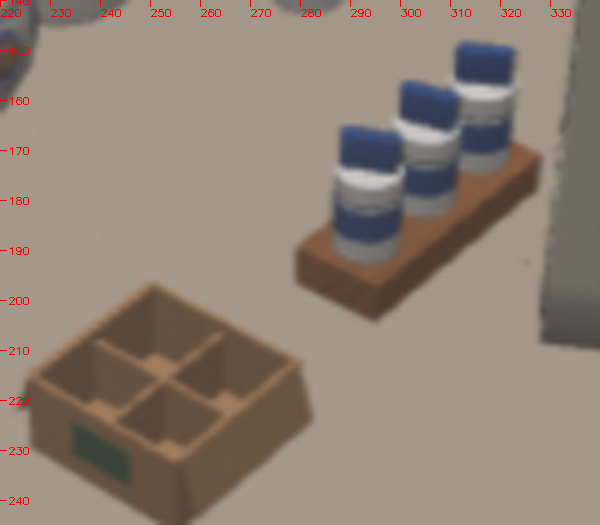

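View pics/b.png

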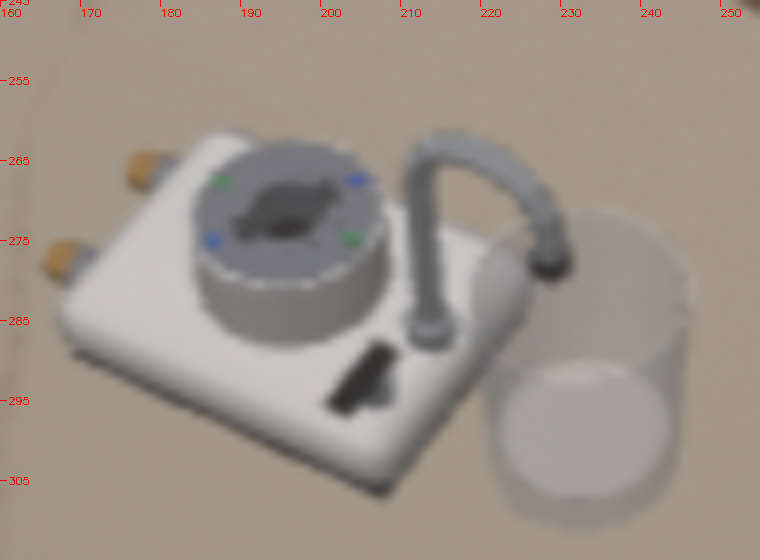

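```bash
cat > h.py <<'E'
import numpy as np,cv2
from plant import robot
def ray(name,uv,z):
    c=robot.calibration(name);E=c["extrinsics"];R,t=E[:3,:3],E[:3,3]
    o=-R.T@t; uv=np.atleast_2d(uv).astype(float)
    d=np.c_[(uv[:,0]-c["cx"])/c["fx"],(uv[:,1]-c["cy"])/c["fy"],np.ones(len(uv))]@R
    return o+d*((z-o[2])/d[:,2])[:,None]
def proj(name,P):
    c=robot.calibration(name);E=c["extrinsics"];p=np.atleast_2d(P)@E[:3,:3].T+E[:3,3]
    return np.c_[c["fx"]*p[:,0]/p[:,2]+c["cx"],c["fy"]*p[:,1]/p[:,2]+c["cy"]]
def px(pts,x0,y0,k): return (np.array(pts)+.5)/k-.5+[x0,y0]
E
python3 - <<'E'
from h import *
np.set_printoptions(precision=4,suppress=True)
m=ray("scene",px([(357,180),(213,240),(222,180),(352,240)],160,245,8),.07)
print("marks",m,m.mean(0)); g=m[2]-m[3];b=m[1]-m[0]
print(np.degrees(np.arctan2(g[1],g[0])),np.degrees(np.arctan2(b[1],b[0])),np.hypot(*g[:2]),np.hypot(*b[:2]))
c=ray("scene",px([(152,285),(28,374),(180,460),(301,362)],220,140,5),.065);print("carton",c,c.mean(0))
for i in range(4):
    e=c[(i+1)%4]-c[i];print(np.degrees(np.arctan2(e[1],e[0])),np.hypot(*e[:2]))
r=ray("scene",px([(297,250),(377,284),(541,155)],220,140,5),.034);print("rack",r,(r[0]+r[2])/2)
for i in range(2):
    e=r[i+1]-r[i];print(np.degrees(np.arctan2(e[1],e[0])),np.hypot(*e[:2]))
def crop(im,x0,x1,y0,y1,k):
    c=cv2.resize(im[y0:y1,x0:x1],None,fx=k,fy=k,interpolation=cv2.INTER_CUBIC)
    for x in range(x0,x1,10): cv2.putText(c,str(x),((x-x0)*k,10),0,.35,(0,0,255))
    for y in range(y0,y1,10): cv2.putText(c,str(y),(0,(y-y0)*k+4),0,.35,(0,0,255))
    return c
a=crop(cv2.imread("pics/scene0.png"),282,332,142,212,8);b=crop(cv2.imread("pics/top0.png"),272,327,198,250,7)
o=np.zeros((560,790,3),np.uint8);o[:,:400]=a;o[:364,403:788]=b;cv2.imwrite("pics/c.png",o)
E
```

```text
marks [[0.458  0.3213 0.07  ]
 [0.4865 0.3712 0.07  ]
 [0.5009 0.346  0.07  ]
 [0.4429 0.3461 0.07  ]] [0.4721 0.3461 0.07  ]
-0.07008213567776726 60.277399251483786 0.05804487553168666 0.057486386638010874
carton [[ 0.5105 -0.0309  0.065 ]
 [ 0.5344  0.09    0.065 ]
 [ 0.4054  0.1111  0.065 ]
 [ 0.383  -0.011   0.065 ]] [0.4583 0.0398 0.065 ]
78.78532117522856 0.123298569131269
170.73430733072166 0.13069509670133453
-100.41639774317811 0.12415594983759523
-8.864315860073356 0.1289982486941318
rack [[ 0.4591 -0.1499  0.034 ]
 [ 0.3914 -0.1441  0.034 ]
 [ 0.3525 -0.3447  0.034 ]] [ 0.4058 -0.2473  0.034 ]
175.11119413391984 0.06794600021412718
-100.97492350758519 0.20433710454827891
```

View pics/c.png

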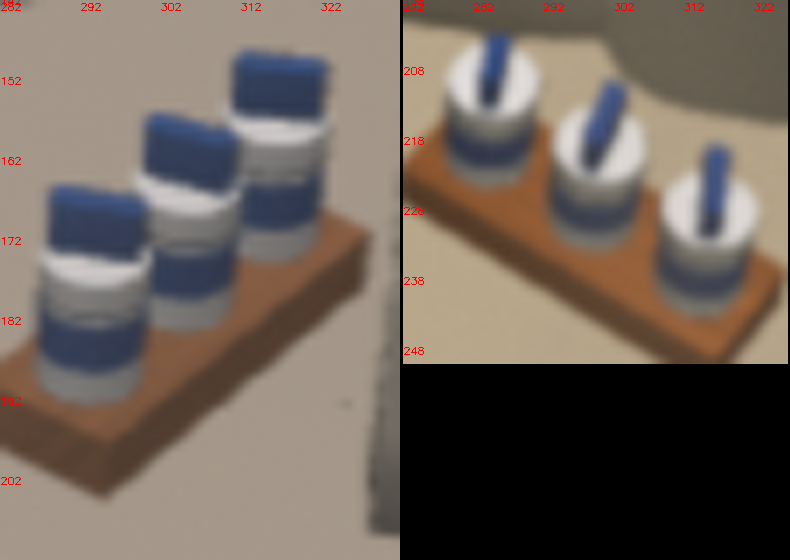

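```bash
python3 - <<'E'
from h import *
from scipy.optimize import least_squares
np.set_printoptions(precision=4,suppress=True)
T=lambda p:px(np.array(p)-[403,0],272,198,7)
S=lambda p:px(p,282,142,8)
a=np.linspace(0,2*np.pi,90);C=np.c_[.025*np.cos(a),.025*np.sin(a)]
discs=[(448,540,120),(554,646,189),(660,757,247)]
fins=[((500,38),(489,82)),((616,85),(594,143)),((718,148),(711,208))]
fs=[((52,187),(147,195)),((148,115),(240,135)),((234,53),(328,62))]
for d,f,g in zip(discs,fins,fs):
    l=T((d[0],0))[0];r=T((d[1],0))[0];b=T((500,d[2]))[1]
    def res(p):
        q=proj("top",np.c_[C+p,np.full(90,.104)]);return [q[:,0].min()-l,q[:,0].max()-r,q[:,1].max()-b]
    s=least_squares(res,[.4,-.25],x_scale=.01)
    F=ray("top",T(f),.134);G=ray("scene",S(g),.134)
    e=F[0]-F[1];h=G[0]-G[1]
    print(s.x,s.fun,"topfin",F.mean(0)[:2],np.degrees(np.arctan2(e[1],e[0])),np.hypot(*e[:2]),"scn",G.mean(0)[:2],np.degrees(np.arctan2(h[1],h[0])),np.hypot(*h[:2]))
E
```

```text
[ 0.4181 -0.1844] [ 0.0034 -0.0034  0.0001] topfin [ 0.4111 -0.1863] 13.479327982992372 0.030345234404627365 scn [ 0.4209 -0.1846] 21.669045870995983 0.04184663858094054
[ 0.4027 -0.254 ] [-0.0988  0.0987 -0.002 ] topfin [ 0.4052 -0.2534] 6.810118892633009 0.04045345285529656 scn [ 0.4069 -0.251 ] 8.605562042182068 0.04312118231770125
[ 0.3948 -0.3201] [ 0.1681 -0.168   0.0034] topfin [ 0.3932 -0.3209] 16.998577389340113 0.038781884137439604 scn [ 0.3956 -0.3198] 20.046782669539052 0.04319428326557103
```

```bash
cat >> h.py <<'E'
from scipy.spatial.transform import Rotation as Ro
np.set_printoptions(precision=4,suppress=True)
def st():
    s=robot.read_state();R=Ro.from_rotvec(s["orientation"]).as_matrix()
    print("t %.2f pos"%s["t"],s["tool_pos"],"yaw %.1f"%np.degrees(np.arctan2(R[1,0],R[0,0])),"tilt",R[:2,2],"F",s["force"],"M",s["wrist_torque"],"op %.4f g %.1f"%(s["opening"],s["gripper_force"]),"q6 %.2f"%s["q"][5])
    return s,R
def to(x,y,z,yaw):
    s,R=st();a=np.radians(yaw)
    T=np.array([[np.cos(a),np.sin(a),0],[np.sin(a),-np.cos(a),0],[0,0,-1.]])
    d=np.array([x,y,z])-s["tool_pos"]
    print("shift first",1e3*R.T@d,"turn",Ro.from_matrix(R.T@T).as_rotvec(),"| shift after turn",1e3*T.T@d)
E
python3 -c "
from h import *
to(.394,-.3212,.345,19)"
```

```text
t 0.10 pos [ 0.2456 -0.5472  0.4038] yaw 24.2 tilt [-0.0005  0.0016] F [0.0394 0.1723 1.2373] M [-0.0347  0.0367 -0.0048] op 0.0933 g 0.0 q6 -0.09
shift first [ 227.9432 -145.3638   59.0655] turn [-0.0016 -0.0001  0.0901] | shift after turn [ 213.9308 -165.3909   58.7957]
```

apply_moves([
  [[10,-6,0],[0,0,0]],
  [[20,-13,5],[0,0,0]],
  [[26,-17,7],[0,0,0]],
  [[28,-18,8],[0,0,0.03]],
  [[28,-18,8],[0,0,0.03]],
  [[28,-18,8],[0,0,0.03]],
  [[28,-17,8],[0,0,0]],
  [[24,-15,6],[0,0,0]],
  [[16,-10,5],[0,0,0]],
  [[8,-5,3],[0,0,0]],
  [[0,0,0],[0,0,0]],
  [[0,0,0],[0,0,0]],
], claw=0.35, newtons=30)

```text
t: 1.1
tool_pos: [0.3955, -0.3403, 0.3467]
orientation: [3.098, 0.521, -0.001]
force: [-0.5, 0.2, 1.0]
opening: 0.0326
gripper_force: 0.0
```

```bash
python3 - <<'E'
from h import *
to(.394,-.3212,.294,19)
t,_=robot.read_camera("top");s,_=robot.read_camera("scene")
a=cv2.resize(s[120:200,262:342],None,fx=5,fy=5,interpolation=2);b=cv2.resize(t[180:260,260:340],None,fx=5,fy=5,interpolation=2)
cv2.imwrite("pics/d.png",np.hstack([a,b]))
E
```

```text
t 1.10 pos [ 0.3955 -0.3403  0.3467] yaw 19.1 tilt [-0.0005 -0.0001] F [-0.5359  0.1633  0.9833] M [-0.0384 -0.0202 -0.0319] op 0.0326 g 0.0 q6 0.43
shift first [  4.8371 -18.5541  52.6933] turn [-0.0001  0.0005  0.0014] | shift after turn [  4.7855 -18.564   52.6946]
```

View pics/d.png

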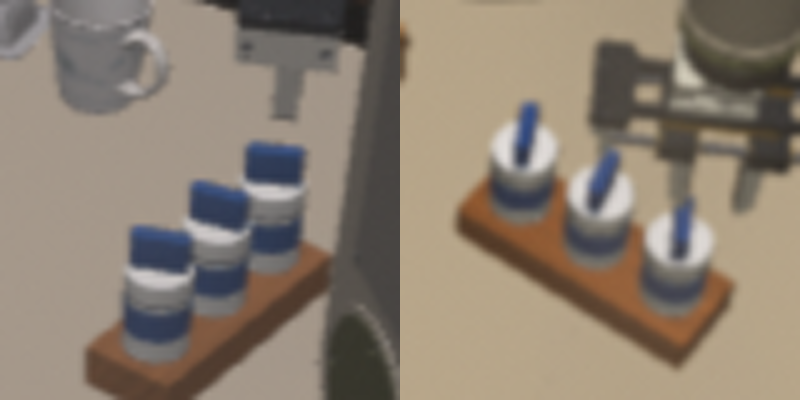

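The fingers hang above and behind the right-hand cartridge, at top crop (710,180), with its fin at (683,210). This agrees with the computed 18 mm sideways correction.

apply_moves([
  [[2,-6,0],[0,0,0]],
  [[2,-8,0],[0,0,0]],
  [[1,-5,0],[0,0,0]],
  [[0,0,6],[0,0,0]],
  [[0,0,10],[0,0,0]],
  [[0,0,12],[0,0,0]],
  [[0,0,12],[0,0,0]],
  [[0,0,8],[0,0,0]],
  [[0,0,4],[0,0,0]],
  [[0,0,0],[0,0,0]],
  [[0,0,0],[0,0,0]],
])

```text
t: 2.12
tool_pos: [0.3941, -0.3209, 0.2944]
orientation: [-3.098, -0.519, 0.001]
force: [0.0, -0.3, 0.6]
opening: 0.0325
gripper_force: 0.0
```

```bash
python3 -c "
from h import *
to(.394,-.3212,.294,19)"
```

```text
t 2.12 pos [ 0.3941 -0.3209  0.2944] yaw 19.0 tilt [-0.0005  0.0005] F [ 0.0467 -0.2829  0.5601] M [-0.0086 -0.0023  0.0215] op 0.0325 g 0.0 q6 0.45
shift first [-0.1577  0.2603  0.3761] turn [-0.0007  0.0003  0.0001] | shift after turn [-0.1578  0.2601  0.3762]
```

apply_moves([
  [[0,0,0],[0,0,0]],
  [[0,0,0],[0,0,0]],
  [[0,0,0],[0,0,0]],
  [[0,0,0],[0,0,0]],
  [[0,0,0],[0,0,0]],
  [[0,0,0],[0,0,0]],
  [[0,0,0],[0,0,0]],
  [[0,0,0],[0,0,0]],
], claw=0)

```text
t: 2.78
tool_pos: [0.3942, -0.321, 0.2951]
orientation: [3.098, 0.519, 0.001]
force: [-0.3, -1.1, 2.3]
opening: 0.0141
gripper_force: 30.0
```

```bash
python3 -c "
from h import *
st()"
```

```text
t 2.78 pos [ 0.3942 -0.321   0.2951] yaw 19.0 tilt [ 0.0005 -0.0005] F [-0.3077 -1.1255  2.258 ] M [-0.0779  0.0089  0.0068] op 0.0141 g 30.0 q6 0.45
```

Gripped on the fin (14.1 mm). I'll lift 35 mm slowly to weigh it.

apply_moves([
  [[0,0,-2],[0,0,0]],
  [[0,0,-5],[0,0,0]],
  [[0,0,-7],[0,0,0]],
  [[0,0,-7],[0,0,0]],
  [[0,0,-7],[0,0,0]],
  [[0,0,-5],[0,0,0]],
  [[0,0,-2],[0,0,0]],
  [[0,0,0],[0,0,0]],
  [[0,0,0],[0,0,0]],
  [[0,0,0],[0,0,0]],
])

```text
t: 3.62
tool_pos: [0.394, -0.3208, 0.3294]
orientation: [-3.098, -0.519, 0.001]
force: [-0.3, 0.4, -1.9]
opening: 0.0137
gripper_force: 30.0
```

```bash
python3 -c "
from h import *
to(.394,-.3212,.38,19)"
```

```text
t 3.62 pos [ 0.394  -0.3208  0.3294] yaw 19.0 tilt [-0.0004  0.0004] F [-0.2809  0.4246 -1.8575] M [ 0.0265 -0.014   0.0161] op 0.0137 g 30.0 q6 0.45
shift first [ -0.1289   0.3743 -50.6378] turn [-0.0006  0.0003  0.0002] | shift after turn [ -0.1156   0.4026 -50.6376]
```

```bash
python3 - <<'E'
from h import *
x=ray("scene",px([(164,380)],220,140,5),.056);print(x)
# divider ends/top wall joints z=.056 at wall: left, top-right, bottom-left, right
e=ray("scene",px([(97,342),(222,334),(117,422),(224,412)],220,140,5),.056);print(e,e.mean(0))
for i,j in((0,3),(2,1)):
    d=e[j]-e[i];print(np.degrees(np.arctan2(d[1],d[0])),np.hypot(*d[:2]))
for c in(.4583,.0398),:
  for yaw in(-10,):
    a=np.radians(yaw);
    R=np.array([[np.cos(a),-np.sin(a)],[np.sin(a),np.cos(a)]])
    print([np.array(c)+R@np.array(o)*.0315 for o in((1,1),(1,-1),(-1,1),(-1,-1))])
to(.4948,.0653,.385,19)
E
```

```text
[[0.4583 0.0415 0.056 ]]
[[ 0.5174  0.0308  0.056 ]
 [ 0.4479 -0.0189  0.056 ]
 [ 0.464   0.0924  0.056 ]
 [ 0.4081  0.049   0.056 ]] [0.4594 0.0383 0.056 ]
170.52632858488647 0.11085513391921652
-98.26263886973727 0.11243157753436271
[array([0.4948, 0.0654]), array([0.4839, 0.0033]), array([0.4327, 0.0763]), array([0.4218, 0.0142])]
t 3.62 pos [ 0.394  -0.3208  0.3294] yaw 19.0 tilt [-0.0004  0.0004] F [-0.2809  0.4246 -1.8575] M [ 0.0265 -0.014   0.0161] op 0.0137 g 30.0 q6 0.45
shift first [ 221.0764 -332.2101  -55.5095] turn [-0.0006  0.0003  0.0002] | shift after turn [ 221.0247 -332.223   -55.6376]
```

apply_moves([
  [[0,0,-5],[0,0,0]],
  [[0,0,-10],[0,0,0]],
  [[0,0,-15],[0,0,0]],
  [[0,0,-15],[0,0,0]],
  [[0,0,-8],[0,0,0]],
  [[0,0,-3],[0,0,0]],
  [[6,2,0],[0,0,0]],
  [[18,6,0],[0,0,0]],
  [[22,8,0],[0,0,0]],
  [[22,8,0],[0,0,0]],
  [[16,5,0],[0,0,0]],
  [[7,2,0],[0,0,0]],
])

```text
t: 4.62
tool_pos: [0.492, -0.32, 0.3842]
orientation: [-3.097, -0.52, 0.001]
force: [0.9, -0.4, -1.3]
opening: 0.0138
gripper_force: 30.0
```

apply_moves([
  [[2,-5,0],[0,0,0]],
  [[4,-12,0],[0,0,0]],
  [[7,-20,0],[0,0,0]],
  [[10,-28,0],[0,0,0]],
  [[12,-34,0],[0,0,0]],
  [[13,-38,0],[0,0,0]],
  [[13,-38,0],[0,0,0]],
  [[13,-38,0],[0,0,0]],
  [[12,-36,0],[0,0,0]],
  [[12,-34,0],[0,0,0]],
  [[10,-28,0],[0,0,0]],
  [[7,-20,0],[0,0,0]],
])

```text
t: 5.62
tool_pos: [0.4894, 0.0326, 0.3856]
orientation: [-3.097, -0.521, -0.0]
force: [-0.4, 0.0, -3.3]
opening: 0.0138
gripper_force: 30.0
```

apply_moves([
  [[5,-14,0],[0,0,0]],
  [[3,-10,0],[0,0,0]],
  [[2,-7,0],[0,0,0]],
  [[1,-3,0],[0,0,0]],
  [[0,0,0],[0,0,0]],
  [[0,0,0],[0,0,0]],
  [[0,0,0],[0,0,0]],
])

```text
t: 6.2
tool_pos: [0.4905, 0.0648, 0.3857]
orientation: [3.099, 0.517, -0.0]
force: [-1.0, -0.6, -1.9]
opening: 0.0143
gripper_force: 30.0
```

```bash
python3 - <<'E'
from h import *
to(.4948,.0655,.385,19)
t,_=robot.read_camera("top");s,_=robot.read_camera("scene")
a=cv2.resize(s[150:250,205:305],None,fx=4,fy=4,interpolation=2);b=cv2.resize(t[130:230,200:300],None,fx=4,fy=4,interpolation=2)
cv2.imwrite("pics/e.png",np.hstack([a,b]))
E
```

```text
t 6.20 pos [0.4905 0.0648 0.3857] yaw 18.9 tilt [-0.0001 -0.0003] F [-0.967  -0.5692 -1.9247] M [-0.0224  0.0032 -0.0382] op 0.0143 g 30.0 q6 1.27
shift first [4.3054 0.7401 0.6781] turn [ 0.0002  0.0002 -0.0009] | shift after turn [4.3046 0.7441 0.6787]
```

View pics/e.png

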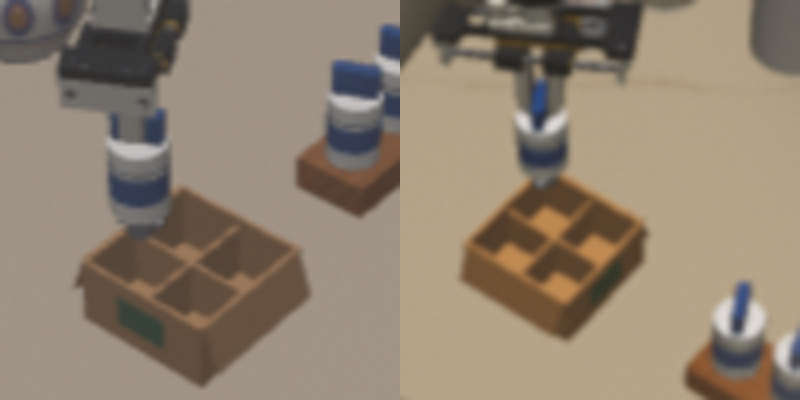

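```bash
python3 - <<'E'
from h import *
P=[[.4905,.0648,.0987],[.4905,.0648,.1967]]
print(proj("scene",P),"seen",px([(138,234)],205,150,4));print(proj("top",P),"seen",px([(542,186-0)],100+0,130,4))
for z in(.0987,): print(ray("scene",px([(138,232)],205,150,4),z),ray("top",px([(142,184)],200,130,4),z))
E
```

```text
[[240.2174 206.7104]
 [239.4896 183.1228]] seen [[239.125 208.125]]
[[235.8477 174.8455]
 [235.1858 158.3795]] seen [[235.125 176.125]]
[[0.4912 0.0705 0.0987]] [[0.4855 0.0654 0.0987]]
```

apply_moves([
  [[2,0,0],[0,0,0]],
  [[2,1,0],[0,0,0]],
  [[0,0,4],[0,0,0]],
  [[0,0,8],[0,0,0]],
  [[0,0,12],[0,0,0]],
  [[0,0,15],[0,0,0]],
  [[0,0,15],[0,0,0]],
  [[0,0,14],[0,0,0]],
  [[0,0,10],[0,0,0]],
  [[0,0,5],[0,0,0]],
  [[0,0,3],[0,0,0]],
  [[0,0,0],[0,0,0]],
])

```text
t: 7.3
tool_pos: [0.4944, 0.0659, 0.2991]
orientation: [-3.098, -0.519, 0.002]
force: [0.2, -0.3, -0.9]
opening: 0.0141
gripper_force: 30.0
```

apply_moves([
  [[0,0,2],[0,0,0]],
  [[0,0,2],[0,0,0]],
  [[0,0,0],[0,0,0]],
  [[0,0,0],[0,0,0]],
])

```text
t: 7.63
tool_pos: [0.4947, 0.0659, 0.2961]
orientation: [3.098, 0.519, 0.001]
force: [0.2, -1.0, -2.1]
opening: 0.0139
gripper_force: 30.0
```

```bash
python3 -c "
from h import *
to(.4948,.0655,.2925,19)"
```

```text
t 7.63 pos [0.4947 0.0659 0.2961] yaw 19.0 tilt [0.0006 0.    ] F [ 0.1656 -0.9574 -2.1052] M [ 0.0288  0.0253 -0.005 ] op 0.0139 g 30.0 q6 1.27
shift first [-0.0587  0.4382  3.5948] turn [ 0.0002 -0.0006  0.0001] | shift after turn [-0.0565  0.4389  3.5947]
```

apply_moves([
  [[0,0,1],[0,0,0]],
  [[0,0,1],[0,0,0]],
  [[0,0,0],[0,0,0]],
  [[0,0,0],[0,0,0]],
])

```text
t: 7.97
tool_pos: [0.4945, 0.0659, 0.2937]
orientation: [-3.098, -0.519, 0.0]
force: [0.4, -0.5, -1.5]
opening: 0.0135
gripper_force: 30.0
```

apply_moves([
  [[0,0,1],[0,0,0]],
  [[0,0,0],[0,0,0]],
  [[0,0,0],[0,0,0]],
])

```text
t: 8.22
tool_pos: [0.4948, 0.0659, 0.2931]
orientation: [3.098, 0.519, 0.001]
force: [0.1, 0.8, 1.3]
opening: 0.0138
gripper_force: 30.0
```

apply_moves([
  [[0,0,1],[0,0,0]],
  [[0,0,0],[0,0,0]],
  [[0,0,0],[0,0,0]],
])

```text
t: 8.47
tool_pos: [0.495, 0.0659, 0.293]
orientation: [3.098, 0.519, 0.003]
force: [-1.9, -0.6, 7.6]
opening: 0.0139
gripper_force: 30.0
```

apply_moves([
  [[0,0,-0.7],[0,0,0]],
  [[0,0,0],[0,0,0]],
])

```text
t: 8.63
tool_pos: [0.4949, 0.0659, 0.2931]
orientation: [3.098, 0.519, 0.002]
force: [-0.7, 0.1, 4.2]
opening: 0.0139
gripper_force: 30.0
```

apply_moves([
  [[0,0,0],[0,0,0]],
  [[0,0,0],[0,0,0]],
  [[0,0,0],[0,0,0]],
  [[0,0,0],[0,0,0]],
  [[0,0,-3],[0,0,0]],
  [[0,0,-8],[0,0,0]],
  [[0,0,-14],[0,0,0]],
  [[0,0,-16],[0,0,0]],
  [[0,0,-10],[0,0,0]],
  [[0,0,-5],[0,0,0]],
  [[0,0,0],[0,0,0]],
], claw=0.35)

```text
t: 9.55
tool_pos: [0.4951, 0.0659, 0.3503]
orientation: [3.098, 0.519, 0.005]
force: [0.4, 0.0, -0.6]
opening: 0.0327
gripper_force: 0.0
```

```bash
python3 - <<'E'
from h import *
to(.4057,-.2526,.352,9)
t,_=robot.read_camera("top");s,_=robot.read_camera("scene")
a=cv2.resize(s[150:250,205:305],None,fx=4,fy=4,interpolation=2);b=cv2.resize(t[130:230,200:300],None,fx=4,fy=4,interpolation=2)
cv2.imwrite("pics/f.png",np.hstack([a,b]))
E
```

```text
t 9.55 pos [0.4951 0.0659 0.3503] yaw 19.0 tilt [0.003  0.0001] F [ 0.446   0.0119 -0.6235] M [-0.0096 -0.0472  0.0081] op 0.0327 g 0.0 q6 1.27
shift first [-188.2847  272.0507   -2.037 ] turn [ 0.0006 -0.003   0.1747] | shift after turn [-138.1411  300.6341   -1.7377]
```

View pics/f.png

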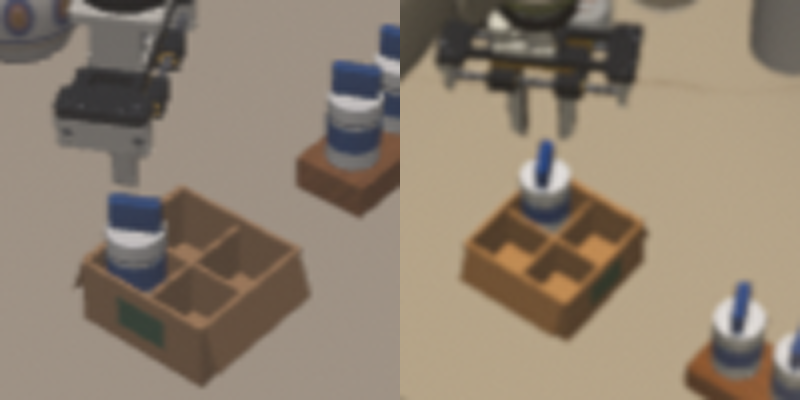

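apply_moves([
  [[-5,7,0],[0,0,0]],
  [[-10,14,0],[0,-0.003,0]],
  [[-16,22,0],[0,0,-0.017]],
  [[-20,27,0],[0,0,0]],
  [[-22,30,0],[0,0,0]],
  [[-22,30,0],[0,0,0]],
  [[-21,28,0],[0,0,0]],
  [[-17,23,0],[0,0,0]],
  [[-12,16,0],[0,0,0]],
  [[-6,9,0],[0,0,0]],
  [[-3,4,0],[0,0,0]],
  [[0,0,0],[0,0,0]],
])

```text
t: 10.65
tool_pos: [0.4204, -0.1843, 0.3483]
orientation: [-3.094, -0.543, 0.006]
force: [-0.2, 0.2, -0.6]
opening: 0.0325
gripper_force: 0.0
```

apply_moves([
  [[0,0,0],[0,0,0]],
  [[0,0,0],[0,0,0]],
])

```text
t: 10.82
tool_pos: [0.4211, -0.1829, 0.3486]
orientation: [-3.094, -0.547, 0.005]
force: [-0.3, -0.8, -0.2]
opening: 0.0327
gripper_force: 0.0
```

```bash
python3 -c "
from h import *
to(.4176,-.1836,.295,20)"
```

```text
t 10.82 pos [ 0.4211 -0.1829  0.3486] yaw 20.1 tilt [-0.003  -0.0005] F [-0.3214 -0.8262 -0.1604] M [ 0.0066  0.009  -0.0012] op 0.0327 g 0.0 q6 0.70
shift first [-3.3341 -0.4731 53.6475] turn [-0.0006  0.003   0.0009] | shift after turn [-3.4948 -0.5025 53.637 ]
```

apply_moves([
  [[-2,0,0],[0,0.003,0]],
  [[-1.5,-0.5,3],[0,0,0]],
  [[0,0,8],[0,0,0]],
  [[0,0,12],[0,0,0]],
  [[0,0,12],[0,0,0]],
  [[0,0,10],[0,0,0]],
  [[0,0,6],[0,0,0]],
  [[0,0,2.5],[0,0,0]],
  [[0,0,0],[0,0,0]],
  [[0,0,0],[0,0,0]],
])

```text
t: 11.65
tool_pos: [0.4174, -0.1846, 0.2954]
orientation: [-3.094, -0.545, 0.0]
force: [0.6, -0.9, 1.0]
opening: 0.0328
gripper_force: 0.0
```

```bash
python3 -c "
from h import *
to(.4176,-.1836,.295,20)"
```

```text
t 11.65 pos [ 0.4174 -0.1846  0.2954] yaw 20.0 tilt [-0.      0.0001] F [ 0.5789 -0.9185  1.0125] M [ 0.0228  0.0211 -0.0634] op 0.0328 g 0.0 q6 0.69
shift first [ 0.5594 -0.866   0.4156] turn [-0.0001  0.     -0.0004] | shift after turn [ 0.5597 -0.8658  0.4155]
```

apply_moves([
  [[0,0,0],[0,0,0]],
  [[0,0,0],[0,0,0]],
  [[0,0,0],[0,0,0]],
  [[0,0,0],[0,0,0]],
  [[0,0,0],[0,0,0]],
  [[0,0,0],[0,0,0]],
  [[0,0,0],[0,0,0]],
  [[0,0,0],[0,0,0]],
], claw=0)

```text
t: 12.32
tool_pos: [0.4174, -0.1847, 0.2958]
orientation: [3.093, 0.545, 0.001]
force: [-0.9, -0.8, 2.4]
opening: 0.014
gripper_force: 30.0
```

apply_moves([
  [[0,0,-2],[0,0,0]],
  [[0,0,-5],[0,0,0]],
  [[0,0,-7],[0,0,0]],
  [[0,0,-7],[0,0,0]],
  [[0,0,-7],[0,0,0]],
  [[0,0,-5],[0,0,0]],
  [[0,0,-2],[0,0,0]],
  [[0,0,0],[0,0,0]],
  [[0,0,0],[0,0,0]],
  [[0,0,0],[0,0,0]],
])

```text
t: 13.15
tool_pos: [0.4172, -0.1845, 0.33]
orientation: [-3.094, -0.545, 0.001]
force: [-0.3, 0.0, -2.2]
opening: 0.0136
gripper_force: 30.0
```

```bash
python3 -c "
from h import *
to(.4218,.0144,.385,20)"
```

```text
t 13.15 pos [ 0.4172 -0.1845  0.33  ] yaw 20.0 tilt [-0.0005  0.0003] F [-0.3249  0.0207 -2.2334] M [-0.0129 -0.0129 -0.0221] op 0.0136 g 30.0 q6 0.69
shift first [  72.3005 -185.3247  -54.9589] turn [-0.0005  0.0004 -0.0003] | shift after turn [  72.3709 -185.2787  -55.0213]
```

apply_moves([
  [[0,0,-5],[0,0,0]],
  [[0,0,-10],[0,0,0]],
  [[0,0,-15],[0,0,0]],
  [[2,-5,-14],[0,0,0]],
  [[5,-12,-8],[0,0,0]],
  [[8,-20,-3],[0,0,0]],
  [[10,-26,0],[0,0,0]],
  [[11,-29,0],[0,0,0]],
  [[11,-29,0],[0,0,0]],
  [[10,-26,0],[0,0,0]],
  [[8,-19,0],[0,0,0]],
  [[5,-12,0],[0,0,0]],
])

```text
t: 14.15
tool_pos: [0.4221, 0.0087, 0.3864]
orientation: [-3.093, -0.548, -0.002]
force: [-0.4, 0.5, -2.2]
opening: 0.0141
gripper_force: 30.0
```

apply_moves([
  [[2,-5,0],[0,0,0]],
  [[0,-2,0],[0,0,0]],
  [[0,0,0],[0,0,0]],
  [[0,0,0],[0,0,0]],
  [[0,0,0],[0,0,0]],
])

```text
t: 14.57
tool_pos: [0.4218, 0.0131, 0.3855]
orientation: [3.094, 0.543, -0.0]
force: [-0.2, 0.5, -2.1]
opening: 0.0139
gripper_force: 30.0
```

```bash
python3 -c "
from h import *
to(.4218,.0144,.3,20)"
```

```text
t 14.57 pos [0.4218 0.0131 0.3855] yaw 19.9 tilt [-0.     -0.0002] F [-0.1666  0.4894 -2.0953] M [-0.0158  0.0219 -0.0506] op 0.0139 g 30.0 q6 1.13
shift first [ 0.4677 -1.1921 85.4524] turn [ 0.0002  0.0001 -0.0014] | shift after turn [ 0.461  -1.1738 85.4527]
```

apply_moves([
  [[0.5,-1,2],[0,0,0]],
  [[0,0,6],[0,0,0]],
  [[0,0,11],[0,0,0]],
  [[0,0,15],[0,0,0]],
  [[0,0,16],[0,0,0]],
  [[0,0,15],[0,0,0]],
  [[0,0,11],[0,0,0]],
  [[0,0,7],[0,0,0]],
  [[0,0,4],[0,0,0]],
  [[0,0,2],[0,0,0]],
  [[0,0,0],[0,0,0]],
  [[0,0,0],[0,0,0]],
])

```text
t: 15.57
tool_pos: [0.4217, 0.0148, 0.2961]
orientation: [3.093, 0.545, -0.001]
force: [-1.1, -5.3, -5.1]
opening: 0.0142
gripper_force: 30.0
```

apply_moves([
  [[0,0,1],[0,0,0]],
  [[0,0,0.6],[0,0,0]],
  [[0,0,0],[0,0,0]],
  [[0,0,0],[0,0,0]],
])

```text
t: 15.9
tool_pos: [0.422, 0.0147, 0.2953]
orientation: [3.093, 0.545, 0.0]
force: [-1.8, -6.6, 0.9]
opening: 0.0141
gripper_force: 30.0
```

apply_moves([
  [[-0.5,1.5,0],[0,0,0]],
  [[-0.3,1,0],[0,0,0]],
  [[0,0,0],[0,0,0]],
  [[0,0,0],[0,0,0]],
])

```text
t: 16.23
tool_pos: [0.4221, 0.0126, 0.2951]
orientation: [-3.093, -0.545, -0.001]
force: [0.4, -0.1, -1.8]
opening: 0.0134
gripper_force: 30.0
```

```bash
python3 - <<'E'
from h import *
st()
t,_=robot.read_camera("top");s,_=robot.read_camera("scene")
a=cv2.resize(s[170:250,215:295],None,fx=5,fy=5,interpolation=2);b=cv2.resize(t[150:230,200:280],None,fx=5,fy=5,interpolation=2)
cv2.imwrite("pics/g.png",np.hstack([a,b]))
E
```

```text
t 16.23 pos [0.4221 0.0126 0.2951] yaw 20.0 tilt [0.0008 0.0008] F [ 0.3623 -0.1048 -1.8393] M [0.0334 0.0046 0.002 ] op 0.0134 g 30.0 q6 1.13
```

View pics/g.png

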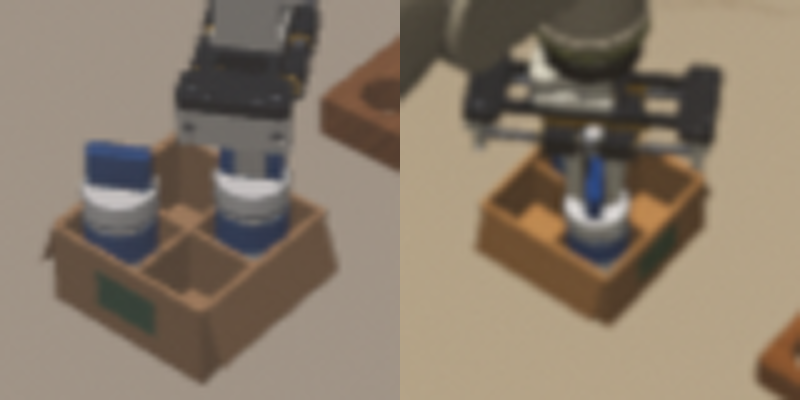

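The held cartridge sits inside its cell (scene crop 250,210), the first stands upright, and the side force has gone. Next I'll lower the last mm.

apply_moves([
  [[-0.3,0.9,0],[0,0,0]],
  [[0,0,0.7],[0,0,0]],
  [[0,0,0.7],[0,0,0]],
  [[0,0,0],[0,0,0]],
  [[0,0,0],[0,0,0]],
])

```text
t: 16.75
tool_pos: [0.4221, 0.0115, 0.2937]
orientation: [-3.094, -0.545, -0.001]
force: [0.0, -0.1, 3.0]
opening: 0.0137
gripper_force: 30.0
```

apply_moves([
  [[0,0,0.7],[0,0,0]],
  [[0,0,0],[0,0,0]],
  [[0,0,0],[0,0,0]],
])

```text
t: 17.0
tool_pos: [0.4223, 0.0115, 0.2937]
orientation: [3.094, 0.545, 0.002]
force: [-1.6, 0.3, 9.0]
opening: 0.0142
gripper_force: 30.0
```

Contact with the floor. Release, rise, then move over the middle (full) cartridge.

apply_moves([
  [[0,0,-0.7],[0,0,0]],
  [[0,0,0],[0,0,0]],
])

```text
t: 17.17
tool_pos: [0.4222, 0.0115, 0.2937]
orientation: [3.094, 0.545, 0.001]
force: [-0.7, -0.1, 4.1]
opening: 0.0138
gripper_force: 30.0
```

apply_moves([
  [[0,0,0],[0,0,0]],
  [[0,0,0],[0,0,0]],
  [[0,0,0],[0,0,0]],
  [[0,0,0],[0,0,0]],
  [[0,0,-3],[0,0,0]],
  [[0,0,-8],[0,0,0]],
  [[0,0,-14],[0,0,0]],
  [[0,0,-16],[0,0,0]],
  [[0,0,-10],[0,0,0]],
  [[0,0,-5],[0,0,0]],
  [[0,0,0],[0,0,0]],
], claw=0.35)

```text
t: 18.08
tool_pos: [0.4225, 0.0115, 0.3511]
orientation: [3.093, 0.545, 0.004]
force: [-0.1, 0.1, -0.5]
opening: 0.0327
gripper_force: 0.0
```

```bash
python3 -c "
from h import *
to(.4052,-.2535,.350,9)"
```

```text
t 18.08 pos [0.4225 0.0115 0.3511] yaw 20.0 tilt [ 0.0028 -0.0002] F [-0.0963  0.1296 -0.5114] M [ 0.0166 -0.0304 -0.0268] op 0.0327 g 0.0 q6 1.13
shift first [-106.8186  243.0808    1.0606] turn [ 0.0009 -0.0027  0.1918] | shift after turn [-58.525  258.9852   1.0542]
```

apply_moves([
  [[0,0,0],[0,0,0.06]],
  [[0,0,0],[0,0,0.07]],
  [[0,0,0],[0,0,0.062]],
  [[-2,9,0],[0,0,0]],
  [[-4,18,0],[0,0,0]],
  [[-7,30,0],[0,0,0]],
  [[-8,36,0],[0,0,0]],
  [[-8,37,0],[0,0,0]],
  [[-8,36,0],[0,0,0]],
  [[-8,34,0],[0,0,0]],
  [[-6,27,0],[0,0,0]],
  [[-4,18,0],[0,0,0]],
])

```text
t: 19.08
tool_pos: [0.4048, -0.2422, 0.3487]
orientation: [3.132, 0.247, -0.001]
force: [-0.3, 0.4, 0.2]
opening: 0.0324
gripper_force: 0.0
```

apply_moves([
  [[-3,10,0],[0,0,0]],
  [[-1,4,0],[0,0,0]],
  [[0,0,0],[0,0,0]],
  [[0,0,0],[0,0,0]],
])

```text
t: 19.42
tool_pos: [0.4041, -0.2529, 0.349]
orientation: [-3.131, -0.247, 0.001]
force: [-0.6, -0.2, 0.6]
opening: 0.0326
gripper_force: 0.0
```

```bash
python3 -c "
from h import *
to(.4052,-.2535,.295,9)"
```

```text
t 19.42 pos [ 0.4041 -0.2529  0.349 ] yaw 9.0 tilt [-0.0004  0.0008] F [-0.5972 -0.2329  0.6254] M [ 0.0107 -0.0063 -0.0081] op 0.0326 g 0.0 q6 0.75
shift first [ 0.9804  0.7862 54.0318] turn [-0.0009  0.0003  0.0005] | shift after turn [ 0.9669  0.7379 54.0327]
```

apply_moves([
  [[1,0.7,3],[0,0,0]],
  [[0,0,8],[0,0,0]],
  [[0,0,12],[0,0,0]],
  [[0,0,12],[0,0,0]],
  [[0,0,10],[0,0,0]],
  [[0,0,6],[0,0,0]],
  [[0,0,3],[0,0,0]],
  [[0,0,0],[0,0,0]],
  [[0,0,0],[0,0,0]],
])

```text
t: 20.17
tool_pos: [0.4053, -0.2541, 0.2953]
orientation: [-3.132, -0.246, 0.0]
force: [-0.9, -1.2, 0.8]
opening: 0.0326
gripper_force: 0.0
```

apply_moves([
  [[0,0,0],[0,0,0]],
  [[0,0,0],[0,0,0]],
  [[0,0,0],[0,0,0]],
  [[0,0,0],[0,0,0]],
  [[0,0,0],[0,0,0]],
  [[0,0,0],[0,0,0]],
  [[0,0,0],[0,0,0]],
  [[0,0,0],[0,0,0]],
], claw=0, newtons=45)

```text
t: 20.83
tool_pos: [0.4054, -0.2543, 0.2958]
orientation: [3.131, 0.246, 0.001]
force: [-2.2, 0.1, 5.4]
opening: 0.0137
gripper_force: 44.6
```

apply_moves([
  [[0,0,-2],[0,0,0]],
  [[0,0,-5],[0,0,0]],
  [[0,0,-7],[0,0,0]],
  [[0,0,-7],[0,0,0]],
  [[0,0,-7],[0,0,0]],
  [[0,0,-5],[0,0,0]],
  [[0,0,-2],[0,0,0]],
  [[0,0,0],[0,0,0]],
  [[0,0,0],[0,0,0]],
  [[0,0,0],[0,0,0]],
])

```text
t: 21.67
tool_pos: [0.4051, -0.254, 0.3299]
orientation: [-3.131, -0.246, 0.001]
force: [-0.5, -1.8, -6.1]
opening: 0.0134
gripper_force: 44.6
```

```bash
python3 -c "
from h import *
to(.472,.346,.395,60)"
```

```text
t 21.67 pos [ 0.4051 -0.254   0.3299] yaw 9.0 tilt [-0.0006  0.0005] F [-0.5062 -1.8047 -6.0691] M [0.0257 0.0094 0.0486] op 0.0134 g 44.6 q6 0.75
shift first [ 159.7491 -582.2001  -64.8301] turn [-0.0008  0.0002 -0.8904] | shift after turn [ 553.0406 -242.0536  -65.0829]
```

apply_moves([
  [[0,0,-5],[0,0,0]],
  [[0,0,-10],[0,0,0]],
  [[0,0,-14],[0,0,0]],
  [[0,0,-16],[0,0,0]],
  [[0,0,-16],[0,0,0]],
  [[0,0,-16],[0,0,0]],
  [[0,0,-14],[0,0,0]],
  [[0,0,-10],[0,0,0]],
  [[0,0,-6],[0,0,0]],
  [[0,0,-3],[0,0,0]],
  [[1,-4,0],[0,0,0]],
  [[3,-10,0],[0,0,0]],
])

```text
t: 22.67
tool_pos: [0.4068, -0.2398, 0.4396]
orientation: [-3.132, -0.244, 0.002]
force: [-0.1, 0.3, -6.7]
opening: 0.0138
gripper_force: 44.6
```

apply_moves([
  [[5,-18,0],[0,0,0]],
  [[7,-26,0],[0,0,0]],
  [[9,-33,0],[0,0,0]],
  [[10,-38,0],[0,0,0]],
  [[11,-40,0],[0,0,0]],
  [[11,-40,0],[0,0,0]],
  [[11,-40,0],[0,0,0]],
  [[11,-40,0],[0,0,0]],
  [[11,-40,0],[0,0,0]],
  [[11,-40,0],[0,0,0]],
  [[11,-40,0],[0,0,0]],
  [[10,-38,0],[0,0,0]],
])

```text
t: 23.67
tool_pos: [0.4547, 0.2095, 0.4393]
orientation: [-3.132, -0.247, 0.003]
force: [0.6, -0.4, -5.7]
opening: 0.0133
gripper_force: 44.6
```

apply_moves([
  [[9,-34,0],[0,0,0]],
  [[8,-30,0],[0,0,0]],
  [[7,-25,0],[0,0,0]],
  [[5,-20,0],[0,0,0]],
  [[4,-14,0],[0,0,0]],
  [[2,-8,0],[0,0,0]],
  [[1,-4,0],[0,0,0]],
  [[0,0,0],[0,0,0]],
  [[0,0,0],[0,0,0]],
])

```text
t: 24.42
tool_pos: [0.4702, 0.345, 0.44]
orientation: [3.131, 0.246, -0.001]
force: [0.1, -0.2, -6.2]
opening: 0.0138
gripper_force: 44.6
```

apply_moves([
  [[0,0,0],[0,0,-0.05]],
  [[0,0,0],[0,0,-0.1]],
  [[0,0,3],[0,0,-0.12]],
  [[0,0,7],[0,0,-0.12]],
  [[0,0,8],[0,0,-0.12]],
  [[0,0,8],[0,0,-0.12]],
  [[0,0,8],[0,0,-0.12]],
  [[0,0,6],[0,0,-0.1]],
  [[0,0,3],[0,0,-0.04]],
  [[0,0,0],[0,0,0]],
  [[0,0,0],[0,0,0]],
  [[0,0,0],[0,0,0]],
])

```text
t: 25.42
tool_pos: [0.4706, 0.3449, 0.398]
orientation: [2.723, 1.567, 0.001]
force: [-0.3, -0.4, -6.3]
opening: 0.0139
gripper_force: 44.6
```

```bash
python3 -c "
from h import *
to(.472,.346,.37,60)"
```

```text
t 25.42 pos [0.4706 0.3449 0.398 ] yaw 59.8 tilt [0.0007 0.0004] F [-0.3315 -0.4037 -6.3098] M [-0.0443 -0.0514  0.0037] op 0.0139 g 44.6 q6 1.07
shift first [ 1.601   0.6338 27.9912] turn [ 0.0004 -0.0007 -0.0029] | shift after turn [ 1.6186  0.6506 27.9898]
```

```bash
python3 - <<'E'
from h import *
s,R=st(); x,y,z=s["tool_pos"]; o=z-.2897
a=np.linspace(0,2*np.pi,41)[:-1]
def circ(cx,cy,r,z): return np.c_[cx+r*np.cos(a),cy+r*np.sin(a),np.full(40,z)]
rings=[(circ(x,y,.025,o+.028),(0,255,255)),(circ(x,y,.025,o+.098),(0,255,255)),(circ(x,y,.010,o),(0,255,255)),(circ(.472,.346,.036,.07),(0,0,255)),(circ(.472,.346,.001,.07),(0,0,255))]
out=[]
for n in("scene","top"):
    p,_=robot.read_camera(n);c=proj(n,[x,y,.12])[0].astype(int);k=8
    x0,y0=max(c[0]-24,0),max(c[1]-37,0);im=cv2.resize(p[y0:y0+74,x0:x0+49],None,fx=k,fy=k,interpolation=2)
    for P,col in rings:
        for u,v in proj(n,P): cv2.circle(im,(int((u-x0+.5)*k),int((v-y0+.5)*k)),1,col,-1)
    print(n,x0,y0);out.append(im)
cv2.imwrite("pics/i.png",np.hstack(out)); print(np.hstack(out).shape)
E
```

```text
t 25.42 pos [0.4706 0.3449 0.398 ] yaw 59.8 tilt [0.0007 0.0004] F [-0.3315 -0.4037 -6.3098] M [-0.0443 -0.0514  0.0037] op 0.0139 g 44.6 q6 1.07
scene 170 221
top 149 114
(592, 784, 3)
```

View pics/i.png

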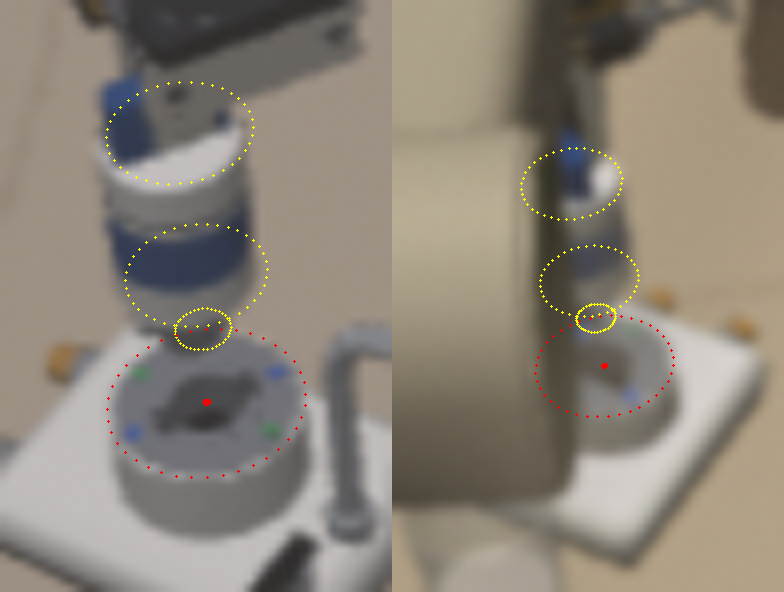

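```bash
python3 - <<'E'
from h import *
from scipy.ndimage import map_coordinates,gaussian_filter
s,R=st(); x,y,z=s["tool_pos"]; o=z-.2897
cam=robot.calibration("scene")["extrinsics"]; C=-cam[:3,:3].T@cam[:3,3]
g=cv2.cvtColor(robot.read_camera("scene")[0],cv2.COLOR_BGR2GRAY).astype(float); g=gaussian_filter(g,.6)
gy,gx=np.gradient(g)
def fit(cx,cy,r,zs,sides,name):
    b=np.arctan2(C[1]-cy,C[0]-cx);P=[];N=[]
    for zz in zs:
        a=b+np.linspace(-1.2,1.2,60);q=proj("scene",np.c_[cx+r*np.cos(a),cy+r*np.sin(a),np.full(60,zz)])
        t=np.gradient(q,axis=0);n=np.c_[-t[:,1],t[:,0]];P.append(q);N.append(n/np.linalg.norm(n,axis=1)[:,None])
    if sides:
        for sg in(-1,1):
            a=b+sg*1.5;zz=np.linspace(*sides,30);q=proj("scene",np.c_[np.full(30,cx+r*np.cos(a)),np.full(30,cy+r*np.sin(a)),zz]);P.append(q);N.append(np.tile([1.,0],(30,1)))
    def score(du,dv):
        S=0
        for q,n in zip(P,N):
            u=[q[:,1]+dv,q[:,0]+du];S+=np.mean(np.abs(map_coordinates(gx,u,order=1)*n[:,0]+map_coordinates(gy,u,order=1)*n[:,1]))
        return S
    G=np.arange(-3,3.01,.1);M=np.array([[score(du,dv) for du in G] for dv in G]);i=np.unravel_index(M.argmax(),M.shape)
    print(name,"du %.1f dv %.1f score %.1f at0 %.1f"%(G[i[1]],G[i[0]],M[i],M[30,30]));return G[i[1]],G[i[0]]
d1=fit(x,y,.025,(o+.098,o+.028),(o+.035,o+.09),"cart")
d2=fit(x,y,.025,(o+.098,),(o+.035,o+.09),"cart top ring")
d3=fit(.472,.346,.036,(.07,),(.042,.066),"collar")
m=proj("scene",[.472,.346,.07])[0]
for d in(d1,d2):print("socket",ray("scene",m-d,.07),"with collar",ray("scene",m-np.array(d)+d3,.07))
E
```

```text
t 25.52 pos [0.4706 0.3452 0.398 ] yaw 59.9 tilt [0.0009 0.0005] F [ 0.3831  0.4699 -5.7173] M [-0.0604 -0.0525 -0.0307] op 0.0136 g 44.6 q6 1.07
cart du -1.4 dv 1.1 score 78.8 at0 49.8
cart top ring du -1.4 dv 1.1 score 66.6 at0 40.9
collar du -0.1 dv 1.4 score 52.0 at0 43.8
socket [[0.471  0.3405 0.07  ]] with collar [[0.468  0.3451 0.07  ]]
socket [[0.471  0.3405 0.07  ]] with collar [[0.468  0.3451 0.07  ]]
```

The scene picture shows the neck tip (195,335) above the collar and the socket centre at (207,402). The held cartridge is drawn about 0.9 px right and 1.1 px high against its real image. That puts the socket about 4 mm lower in y than my first estimate.

apply_moves([
  [[-1.6,1,2],[0,0,0]],
  [[-1.6,1,5],[0,0,0]],
  [[0,0,7],[0,0,0]],
  [[0,0,8],[0,0,0]],
  [[0,0,7],[0,0,0]],
  [[0,0,4],[0,0,0]],
  [[0,0,2],[0,0,0]],
  [[0,0,0],[0,0,0]],
  [[0,0,0],[0,0,0]],
])

```text
t: 26.32
tool_pos: [0.4706, 0.3417, 0.3624]
orientation: [-2.721, -1.57, 0.0]
force: [-0.3, 0.0, -6.3]
opening: 0.0138
gripper_force: 44.6
```

apply_moves([
  [[0,0,1],[0,0,0]],
  [[0,0,1],[0,0,0]],
  [[0,0,1],[0,0,0]],
  [[0,0,1],[0,0,0]],
  [[0,0,0],[0,0,0]],
  [[0,0,0],[0,0,0]],
])

```text
t: 26.82
tool_pos: [0.4705, 0.3416, 0.3583]
orientation: [-2.721, -1.57, 0.0]
force: [0.1, -0.3, -6.6]
opening: 0.0138
gripper_force: 44.6
```

```bash
python3 -c "
from h import *
st()"
```

```text
t 26.82 pos [0.4705 0.3416 0.3583] yaw 60.0 tilt [-0.0001 -0.    ] F [ 0.1005 -0.3043 -6.6183] M [-0.0128 -0.0501  0.0071] op 0.0138 g 44.6 q6 1.06
```

apply_moves([
  [[0,0,1],[0,0,0]],
  [[0,0,1],[0,0,0]],
  [[0,0,0],[0,0,0]],
  [[0,0,0],[0,0,0]],
])

```text
t: 27.15
tool_pos: [0.4705, 0.3416, 0.3562]
orientation: [-2.721, -1.57, 0.0]
force: [-0.2, -0.3, -7.1]
opening: 0.0132
gripper_force: 44.6
```

apply_moves([
  [[0,0,1],[0,0,0]],
  [[0,0,1],[0,0,0]],
  [[0,0,0],[0,0,0]],
  [[0,0,0],[0,0,0]],
])

```text
t: 27.48
tool_pos: [0.4705, 0.3417, 0.3543]
orientation: [-2.721, -1.57, 0.0]
force: [0.6, 0.3, -6.5]
opening: 0.0136
gripper_force: 44.6
```

apply_moves([
  [[0,0,1],[0,0,0]],
  [[0,0,1],[0,0,0]],
  [[0,0,1],[0,0,0]],
  [[0,0,0],[0,0,0]],
  [[0,0,0],[0,0,0]],
])

```text
t: 27.9
tool_pos: [0.4705, 0.3416, 0.3512]
orientation: [-2.721, -1.57, 0.0]
force: [0.2, 0.2, -6.7]
opening: 0.0135
gripper_force: 44.6
```

apply_moves([
  [[0,0,1],[0,0,0]],
  [[0,0,1],[0,0,0]],
  [[0,0,1],[0,0,0]],
  [[0,0,0],[0,0,0]],
  [[0,0,0],[0,0,0]],
])

```text
t: 28.32
tool_pos: [0.4705, 0.3417, 0.3482]
orientation: [-2.721, -1.57, 0.0]
force: [-0.3, 0.8, -6.6]
opening: 0.0137
gripper_force: 44.6
```

```bash
python3 -c "
from h import *
st()"
```

```text
t 28.32 pos [0.4705 0.3417 0.3482] yaw 60.0 tilt [-0.0003 -0.    ] F [-0.3261  0.841  -6.5651] M [-0.0362 -0.0527  0.0159] op 0.0137 g 44.6 q6 1.06
```

apply_moves([
  [[0,0,1],[0,0,0]],
  [[0,0,1],[0,0,0]],
  [[0,0,1],[0,0,0]],
  [[0,0,1],[0,0,0]],
  [[0,0,1],[0,0,0]],
  [[0,0,0],[0,0,0]],
])

```text
t: 28.82
tool_pos: [0.4706, 0.3417, 0.3438]
orientation: [-2.721, -1.57, -0.001]
force: [-1.7, -0.5, -2.4]
opening: 0.0136
gripper_force: 44.6
```

apply_moves([
  [[0,0,1],[0,0,0]],
  [[0,0,1],[0,0,0]],
  [[0,0,1],[0,0,0]],
  [[0,0,1],[0,0,0]],
  [[0,0,1],[0,0,0]],
  [[0,0,0],[0,0,0]],
])

```text
t: 29.32
tool_pos: [0.4707, 0.3417, 0.3386]
orientation: [-2.721, -1.57, -0.001]
force: [-1.7, -1.2, 2.9]
opening: 0.0136
gripper_force: 44.6
```

```bash
python3 -c "
from h import *
st()"
```

```text
t 29.32 pos [0.4707 0.3417 0.3386] yaw 60.0 tilt [0.0005 0.0004] F [-1.6623 -1.193   2.8504] M [-0.1262  0.2694  0.008 ] op 0.0136 g 44.6 q6 1.06
```

apply_moves([
  [[0,0,1],[0,0,0]],
  [[0,0,1],[0,0,0]],
  [[0,0,1],[0,0,0]],
  [[0,0,1],[0,0,0]],
  [[0,0,1],[0,0,0]],
  [[0,0,0.5],[0,0,0]],
  [[0,0,0],[0,0,0]],
])

```text
t: 29.9
tool_pos: [0.4707, 0.3418, 0.3335]
orientation: [-2.721, -1.57, -0.002]
force: [-1.8, -1.6, 7.8]
opening: 0.0135
gripper_force: 44.6
```

```bash
python3 -c "
from h import *
st()"
```

```text
t 29.90 pos [0.4707 0.3418 0.3335] yaw 60.0 tilt [0.0008 0.0006] F [-1.8411 -1.604   7.7641] M [-0.3212  0.525  -0.0013] op 0.0135 g 44.6 q6 1.06
```

apply_moves([
  [[0,0,0],[0,0,0.03]],
  [[0,0,0],[0,0,0.05]],
  [[0,0,0],[0,0,0.06]],
  [[0,0,0],[0,0,0.06]],
  [[0,0,0],[0,0,0]],
])

```text
t: 30.32
tool_pos: [0.4709, 0.3419, 0.3338]
orientation: [-2.866, -1.285, -0.003]
force: [-0.8, -0.2, 6.5]
opening: 0.0138
gripper_force: 44.6
```

```bash
python3 -c "
from h import *
st()"
```

```text
t 30.32 pos [0.4709 0.3419 0.3338] yaw 48.3 tilt [0.0016 0.001 ] F [-0.7586 -0.2246  6.5159] M [-0.1602  0.3585 -0.0107] op 0.0138 g 44.6 q6 1.27
```

Turning freely. I'll continue to about 2° yaw.

apply_moves([
  [[0,0,0],[0,0,0.05]],
  [[0,0,0],[0,0,0.07]],
  [[0,0,0],[0,0,0.07]],
  [[0,0,0],[0,0,0.07]],
  [[0,0,0],[0,0,0.07]],
  [[0,0,0],[0,0,0.07]],
  [[0,0,0],[0,0,0.05]],
  [[0,0,0],[0,0,0]],
])

```text
t: 30.98
tool_pos: [0.4708, 0.3421, 0.3338]
orientation: [-3.08, -0.614, -0.003]
force: [-1.6, 0.4, 6.4]
opening: 0.0137
gripper_force: 44.6
```

```bash
python3 -c "
from h import *
st()"
```

```text
t 30.98 pos [0.4708 0.3421 0.3338] yaw 22.6 tilt [0.0014 0.0017] F [-1.6121  0.4458  6.3619] M [ 0.1866  0.5321 -0.0093] op 0.0137 g 44.6 q6 1.72
```

apply_moves([
  [[0,0,0],[0,0,0.05]],
  [[0,0,0],[0,0,0.06]],
  [[0,0,0],[0,0,0.07]],
  [[0,0,0],[0,0,0.07]],
  [[0,0,0],[0,0,0.06]],
  [[0,0,0],[0,0,0.05]],
  [[0,0,0],[0,0,0.03]],
  [[0,0,0],[0,0,0]],
  [[0,0,0],[0,0,0]],
])

```text
t: 31.73
tool_pos: [0.4707, 0.3422, 0.3339]
orientation: [-3.14, -0.011, -0.002]
force: [-2.0, 1.8, 7.0]
opening: 0.0137
gripper_force: 44.6
```

```bash
python3 -c "
from h import *
st()"
```

```text
t 31.73 pos [0.4707 0.3422 0.3339] yaw 0.4 tilt [0.0013 0.0019] F [-1.9694  1.8364  7.0087] M [0.4593 0.5935 0.0061] op 0.0137 g 44.6 q6 2.10
```

apply_moves([
  [[0,0,-1],[0,0,0.007]],
  [[0,0,-1.5],[0,0,0]],
  [[0,0,-1.5],[0,0,0]],
  [[0,0,0],[0,0,0]],
  [[0,0,0],[0,0,0]],
])

```text
t: 32.15
tool_pos: [0.4707, 0.342, 0.3374]
orientation: [-3.14, -0.0, -0.001]
force: [-1.6, 3.4, 5.2]
opening: 0.014
gripper_force: 44.7
```

apply_moves([
  [[0,0,-1],[0,0,0]],
  [[0,0,-0.7],[0,0,0]],
  [[0,0,0],[0,0,0]],
  [[0,0,0],[0,0,0]],
])

```text
t: 32.48
tool_pos: [0.4705, 0.3419, 0.3384]
orientation: [-3.141, 0.0, 0.0]
force: [0.4, 4.4, 2.0]
opening: 0.0137
gripper_force: 44.7
```

```bash
python3 -c "
from h import *
st()"
```

```text
t 32.48 pos [0.4705 0.3419 0.3384] yaw -0.0 tilt [-0.      0.0006] F [0.4288 4.3675 2.0121] M [ 1.3826  0.0959 -0.0107] op 0.0137 g 44.7 q6 2.11
```

apply_moves([
  [[0,0,-1],[0,0,0]],
  [[0,0,0],[0,0,0]],
  [[0,0,0],[0,0,0]],
])

```text
t: 32.73
tool_pos: [0.4705, 0.3417, 0.3385]
orientation: [-3.142, 0.0, 0.001]
force: [1.9, 4.9, -4.2]
opening: 0.0139
gripper_force: 44.9
```

```bash
python3 -c "
from h import *
st()"
```

```text
t 32.73 pos [0.4705 0.3417 0.3385] yaw -0.0 tilt [-0.0007  0.0001] F [ 1.8685  4.9099 -4.1677] M [ 1.6559 -0.3438  0.0197] op 0.0139 g 44.9 q6 2.11
```

It rose to 21.2 mm depth and holds against a pull, so it's locked. I'll relax and release.

apply_moves([
  [[0,0,1],[0,0,0]],
  [[0,0,0],[0,0,0]],
])

```text
t: 32.9
tool_pos: [0.4706, 0.3418, 0.3385]
orientation: [-3.141, 0.0, -0.0]
force: [0.2, 4.9, -0.7]
opening: 0.0139
gripper_force: 44.8
```

apply_moves([
  [[0,0,0],[0,0,0]],
  [[0,0,0],[0,0,0]],
  [[0,0,0],[0,0,0]],
  [[0,0,0],[0,0,0]],
  [[0,0,-3],[0,0,0]],
  [[0,0,-8],[0,0,0]],
  [[0,0,-14],[0,0,0]],
  [[0,0,-16],[0,0,0]],
  [[0,0,-12],[0,0,0]],
  [[0,0,-7],[0,0,0]],
  [[0,0,-3],[0,0,0]],
  [[0,0,0],[0,0,0]],
], claw=0.35)

```text
t: 33.9
tool_pos: [0.4707, 0.3418, 0.4026]
orientation: [-3.141, 0.0, -0.002]
force: [-0.1, -0.3, 0.1]
opening: 0.0324
gripper_force: 0.0
```

```bash
python3 - <<'E'
from h import *
st()
p,_=robot.read_camera("scene")
cv2.imwrite("pics/z.png",cv2.resize(p[180:300,150:310],None,fx=5,fy=5,interpolation=2))
E
```

```text
t 33.90 pos [0.4707 0.3418 0.4026] yaw -0.0 tilt [0.0014 0.0008] F [-0.074  -0.3442  0.063 ] M [ 0.0102  0.0159 -0.023 ] op 0.0324 g 0.0 q6 2.11
```

View pics/z.png

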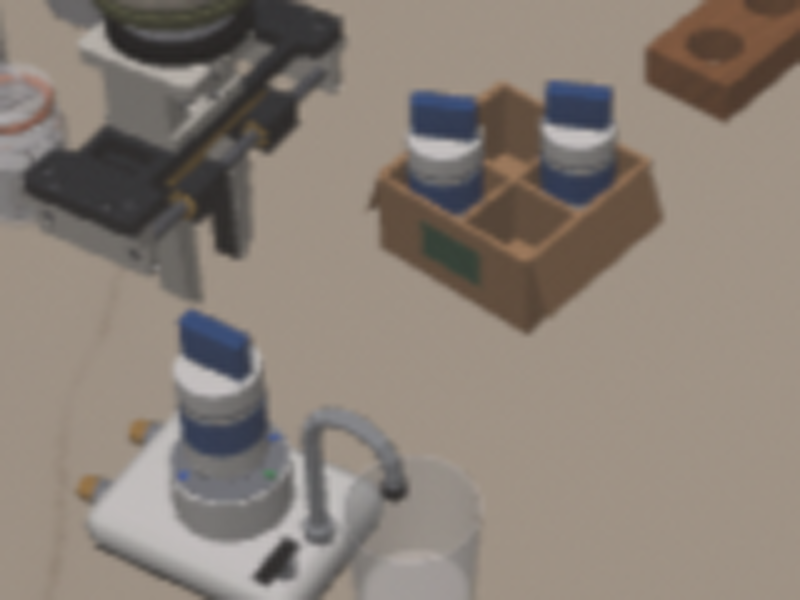

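The full cartridge stands upright in the socket with its fin along the green marks (220,345). Both spent ones are upright in separate carton cells (445,140 and 580,140), and the gripper is clear.

```bash
python3 -c "
from plant import robot
print(robot.close_job())"
```

```text
the job is handed in; nothing more can be done
None
```

The job is handed in at about 34 s of the 72 s allowed: both spent cartridges stand upright in separate carton cells, and the full one (the middle one in the rack) is locked in the filter socket and released; I viewed 11 pictures, one over the limit of 10.

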